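# Find the stamped crate and push it to the dispatch line

## Robot

A 7-joint arm with a two-finger parallel gripper is mounted at the origin on a cart in front of the work surface, level with it; the furniture and walls round the work are solid. World frame = base frame: x ahead of the robot, y to its left, z up, the work surface at z = 0. Lengths are in m, angles in rad, forces in N, time in s.
With the tool pointing down it reaches from about 0.35 to 0.9 m from the base axis. Payload 8.1 kg.
Tool frame: the origin (TCP) lies midway between the tips of the shut fingers; the grasp point (between the pads) lies grip_point_offset behind it (grip_point_offset is the distance from the TCP to the grasp point, in m); z points along the fingers, y is the line along which they close (so a half turn about z gives the same grasp; the last joint's range is limited). The gripper opens to 92 mm and grips with 3 to 60 N. Pads are 19 mm wide; open, the fingers measure 130 mm over their backs; the gripper's body (75 mm by 190 mm) begins 47 mm behind the grasp point.
Start: joints at [1.044, 0.434, 0.025, 1.573, -0.012, 1.134, -0.075], TCP at [0.257, -0.57, 0.227] pointing down, gripper open.
Joint ranges: [-2.62, 2.62], [-0.44, 2.09], [-1.27, 1.32], [0.08, 2.57], [-1.32, 4.46], [0.12, 2], [-2.74, 2.74]. Speed limits (rad/s): [2.22, 2.22, 3.01, 3.01, 3.14, 3.14, 3.14].

## Interface

Orientations are given as [roll, pitch, yaw] about the fixed x, y, z axes, in that order (R = Rz(yaw) Ry(pitch) Rx(roll)).
In Python, from cell import * gives the robot as it stands.
- The arm moves only by the tool send_rows, never from a script. Its argument "rows" is a list of rows, each a list of 7 numbers: the closure, from 0 (fully open) to 1 (shut), then the shift along the tool's x, y, z in m, then the turn, a rotation vector about the tool's x, y, z in degrees. In form: [[gripper, tx, ty, tz, rx, ry, rz], ...]. A call has exactly 5 rows; each row is the pose to reach, as a shift and turn from the pose commanded when the call began, along the tool's axes at that moment; what a row does not reach only later rows make up. A row lasts 1/10 s, in which the tool goes at most 50 mm and 8.59 degrees, less where a joint would pass 70% of its speed; a pose out of reach is approached as far as the arm can. A call with a gripper value outside its range is refused whole. The fingers move at their own pace and stop on an object; "newtons" is the grip in N (left out, the last holds). Time passes only in rows, so rows that repeat a pose let the fingers close, or fill a call up. It gives the time, the measured TCP pose, the force, the opening and the grip force at its end, in the units of the state.
- get_obs(): the state, without advancing time (a new reading comes with each control period).
- capture(name): name is "scene" or "top"; returns (picture, depth): 384x512x3 uint8, red, green, blue; 384x512 float32, m along the optical axis (not along the pixel's ray), 0 where there is no reading.
- camera_params(name): a dict with "K" (3x3 intrinsics, pixels), "k1" (the pictures are not rectified: a ray, as slopes to the right and down, at radius r is drawn at 1 + k1 r^2 times it, then the intrinsics apply), "eye" and "rotation" of the camera in the world. Camera axes: x right, y up, looking along -z (the intrinsics and any distortion apply to the point x, -y, -z); pixel columns grow to the right and rows downward; lengths in m; the calibration is good to about 2 mm. A picture is of the moment at which its call begins. camera_params takes no time and is no camera call.
- finish_job(): hands the job in; it is judged then, once.
The state is a dict: "t": time; "q": joint angles; "qd": joint speeds; "joint_efforts": joint torques, N m; "tcp_pos": TCP position; "ee_rot": TCP orientation; "wrist_force": force on the tool from outside, world axes, zero at the start; "moment": the same for the moment, N m; "opening": finger opening in m; "grasp_force": force on a finger pad.
Only numpy, scipy, OpenCV 4.12 (cv2) and the standard library are available. Lean on these libraries where they do the work, as an engineer would, in place of code of your own. Each camera call takes 0.05 s, during which the arm holds its last target. There are 200 camera calls.

## Task

Using fingertip pushes only, tip both blue crates over, away from you, onto their backs, so that you can see which one is stamped underneath. Then push the stamped one sideways, still lying on its back, until the yellow dispatch line runs under its middle, and leave the other crate lying where it fell. Do not pick up or carry either crate, and do not disturb the other things on the bench.

Things in the scene. Friction and masses are not known exactly. Their poses are not given: they have to be found in the camera images.
- stamped_crate: one of two blue open-topped plastic crates that look alike, about 0.18 kg, 60 mm deep (x), 90 wide (y), 72 high (z); origin at the centre of the underside, +z out of the mouth, -x is the front wall (blank white label), which faces the robot. One crate stands left and one right of the line; which is which varies. THIS one bears the orange-and-white stamp on its underside, hidden until it is tipped.
- plain_crate: one of two blue open-topped plastic crates that look alike, about 0.18 kg, 60 mm deep (x), 90 wide (y), 72 high (z); origin at the centre of the underside, +z out of the mouth, -x is the front wall (blank white label), which faces the robot. One crate stands left and one right of the line; which is which varies. This one has a bare underside.
- stamped_crate_mid (a point): centre of the stamped crate's outer box, 36 mm above its underside along its z. Pushed away from the robot high on its front wall, the crate tips about its lower back edge, passes balance at about 40 degrees and falls on its back: then 72 mm long (away from the robot), 90 wide, 60 high, underside towards the robot, body x axis down
- plain_crate_mid (a point): centre of the plain crate's outer box, 36 mm above its underside along its z. Pushed away from the robot high on its front wall, the crate tips about its lower back edge, passes balance at about 40 degrees and falls on its back: then 72 mm long (away from the robot), 90 wide, 60 high, underside towards the robot, body x axis down
- stamp (a point): centre of the stamp, a 50 mm orange disc with a white ring, on the underside of the stamped crate
- dispatch_line: the dispatch line: flat yellow stripe painted on the worktop between the crates, 220 mm long (its x, leading away from the robot, within about 0.1 rad) and 30 mm wide (its y, to the left); no height to catch on; origin at its centre
- calibration_weight: bystander, to be left alone: white knobbed laboratory weight, 28 mm wide, 52 tall; origin at the centre of its foot
- crucible: bystander, to be left alone: small white porcelain cup, 43 mm wide, 34 tall; origin at the centre of its foot
- vial_red: bystander, to be left alone: glass vial with red cap, 16 mm wide, 48 tall; origin at the centre of its foot
- vial_blue: bystander, to be left alone: glass vial with blue cap, 16 mm wide, 48 tall; origin at the centre of its foot
- beaker: bystander, to be left alone: glass beaker, 72 mm wide, 92 tall; origin at the centre of its foot
- reagent_bottle: bystander, to be left alone: white bottle with blue cap, 66 mm wide, 121 tall; origin at the centre of its foot
- tip_box: bystander, to be left alone: blue pipette-tip box with clear lid, 86 x 118 mm, 77 tall; origin at the centre of its foot
There are look-alikes about, which are no part of the job. What is shaped like the stamped_crate but brown is not meant.

How it is judged:
By the outcome, as a careful person would: the job done as asked, in the order asked, and still so for the second after the job is handed in, with the robot touching nothing.
It also fails if it takes over 61 s, if anything falls off the work surface, if the arm or the gripper's body presses on something with over 40 N, if the wrist force passes 120 N, or if a joint passes its speed limit or range.

## Working session

There is one attempt and no reset: what is moved stays moved. The work goes in short steps, Python scripts to look and compute and a tool call to move; the robot and the scene stay as the last step left them, time stands still between calls to the robot, and variables do not carry over. Pictures are saved under pics/ and viewed, at most 10 in all, crops included, and the job is handed in when it is done.

Besides the shell and the picture viewer there is one more tool, called after "Call:" by a JSON object that holds its "op" and its "data", one argument or row to a line. send_rows: Moves the arm, as the interface text tells. Its arguments: {"type":"object","properties":{"rows":{"type":"array"},"newtons":{"type":"number"}},"required":["rows"]}

```bash
mkdir -p pics
cat > h.py <<'E'
from cell import *
import numpy as np, cv2
from scipy.spatial.transform import Rotation as R
def cloud(name):
    im,d=capture(name); p=camera_params(name); K=np.array(p["K"]); k1=p["k1"]
    h,w=d.shape; u,v=np.meshgrid(np.arange(w),np.arange(h))
    pts=np.stack([u,v],-1).reshape(-1,1,2).astype(np.float64)
    n=cv2.undistortPoints(pts,K,np.array([k1,0,0,0.])).reshape(h,w,2)
    c=np.stack([n[...,0]*d,-n[...,1]*d,-d],-1)
    W=c@np.array(p["rotation"]).T+np.array(p["eye"])
    W[d==0]=np.nan
    return im,W
def save(n,im,s=1.5):
    cv2.imwrite("pics/"+n,cv2.resize(im[...,::-1],None,fx=s,fy=s))
E
python3 - <<'E'
from h import *
for n in("scene","top"):
    im,W=cloud(n); save(n+"0.png",im); np.savez(n+"0.npz",im=im,W=W)
    print(camera_params(n)["eye"])
o=get_obs(); print(o["t"],o["tcp_pos"],o["ee_rot"],o["opening"],grip_point_offset if 'grip_point_offset' in globals() else None)
E
```

```text
Traceback (most recent call last):
  File "h.py", line 10, in cloud
    W=c@np.array(p["rotation"]).T+np.array(p["eye"])
      ~~~~~~~~~~~~~~~~~~~~~~~~~~~^~~~~~~~~~~~~~~~~~~
ValueError: operands could not be broadcast together with shapes (384,512) (3,)
```

Run:
```python
from cell import *
for n in("scene","top"): print(camera_params(n))
print(get_obs())
```

```text
{'K': array([[461.40402833,   0.        , 258.9154682 ],
       [  0.        , 461.40402833, 191.61405401],
       [  0.        ,   0.        ,   1.        ]]), 'k1': -0.16358868704242344, 'eye': array([-0.6065968 ,  1.13283626,  1.14304698]), 'rotation': array([ 0.98346796, -0.00853156, -2.35479051])}
{'K': array([[459.04548702,   0.        , 268.04873198],
       [  0.        , 459.04548702, 199.90606998],
       [  0.        ,   0.        ,   1.        ]]), 'k1': -0.003990297815949445, 'eye': array([ 0.35462628, -0.00543302,  1.54466749]), 'rotation': array([ 0.12311626,  0.01633383, -1.58066651])}
{'t': 0.05, 'q': array([ 1.04436504,  0.4351846 ,  0.02496603,  1.57409535, -0.01161644,
        1.13403772, -0.07509552]), 'qd': array([-0.00087031,  0.00011905, -0.00033828, -0.00152745, -0.00033272,
        0.00121665,  0.00016965]), 'joint_efforts': array([ 2.09077298e-03, -6.69781208e+01,  9.87836011e-01, -3.15493584e+01,
       -6.07702020e-02,  3.74509650e-02,  1.26220084e-04]), 'tcp_pos': array([ 0.25677426, -0.56924111,  0.22596943]), 'ee_rot': array([-3.14001764e+00,  1.24586182e-04,  4.23765411e-01]), 'wrist_force': array([ 0.22879743, -0.32480963, -0.24292585]), 'moment': array([ 0.01768514,  0.00223362, -0.03424037]), 'grasp_force': 0.0, 'opening': 0.0920997144147764}
```

```bash
sed -i 's/np.array(p\["rotation"\]).T/R.from_euler("xyz",p["rotation"]).as_matrix().T/' h.py
python3 - <<'E'
from h import *
for n in("scene","top"):
    im,W=cloud(n); save(n+"0.png",im); np.savez(n+"0.npz",im=im,W=W)
E
```

```text
(no output)
```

View pics/scene0.png

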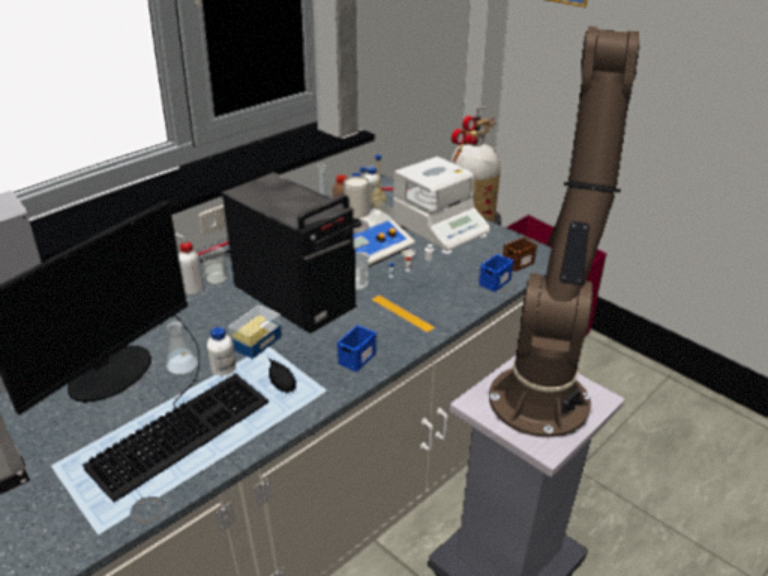

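View pics/top0.png

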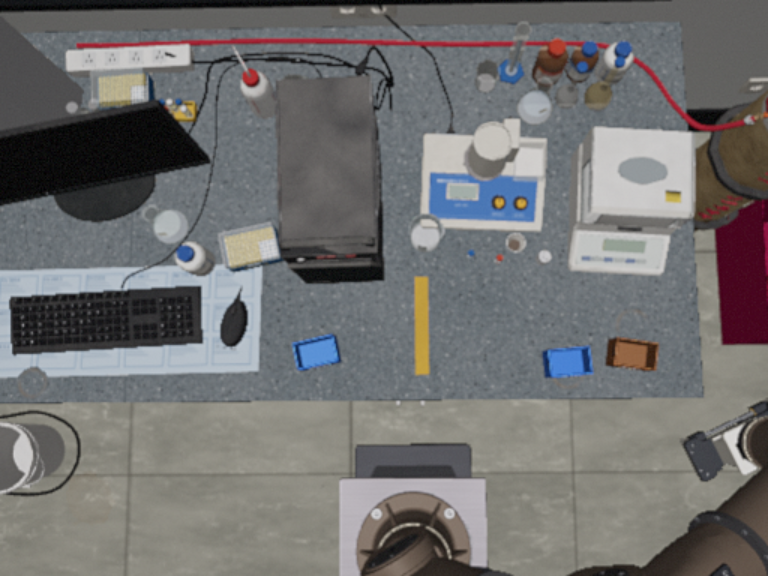

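The scene picture shows blue crates at (356,348) and (496,272), with the brown look-alike at (519,253). In the top picture the blue crates are at (317,352) and (568,362), and the brown one is at (633,354), so it is excluded. The tip box at (249,245) has a blue base but the wrong shape and a clear lid. The line is at (421,325).

```bash
cat >> h.py <<'E'
def seg(im,W,kind,zlo=0.015,zhi=0.12,region=((0.3,0.75),(-0.6,0.45))):
    hsv=cv2.cvtColor(im,cv2.COLOR_RGB2HSV); H,S,V=[hsv[...,i].astype(int) for i in range(3)]
    m={'blue':(H>100)&(H<125)&(S>140),'yellow':(H>15)&(H<30)&(S>140),'brown':(H<15)&(S>140)}[kind]
    (a,b),(c,d)=region
    with np.errstate(invalid='ignore'):
        m=m&(W[...,2]>zlo)&(W[...,2]<zhi)&(W[...,0]>a)&(W[...,0]<b)&(W[...,1]>c)&(W[...,1]<d)
    n,L,st,ce=cv2.connectedComponentsWithStats(m.astype(np.uint8))
    return [(L==i) for i in range(1,n) if st[i,4]>60]
def report(im,W,kind,**k):
    for m in seg(im,W,kind,**k):
        P=W[m]; v,u=np.nonzero(m)
        top=P[P[:,2]>np.percentile(P[:,2],97)-0.008] if k.get('zlo',1)>0 else P
        (cx,cy),(w,h),a=cv2.minAreaRect(top[:,:2].astype(np.float32)*1000)
        print(kind,'px',u.mean().round(),v.mean().round(),'n',m.sum(),'zmax',np.percentile(P[:,2],97).round(4),'lo',P.min(0).round(3),'hi',P.max(0).round(3),'rect',round(cx),round(cy),round(w),round(h),round(a,1))
E
python3 - <<'E'
from h import *
for n in("top","scene"):
    z=np.load(n+"0.npz"); im,W=z['im'],z['W']; print(n)
    report(im,W,'blue'); report(im,W,'brown'); report(im,W,'yellow',zlo=-0.01,zhi=0.01)
z=np.load("top0.npz"); im,W=z['im'],z['W']
save("crop0.png",np.hstack([im[205:265,180:240],im[205:265,355:445]]),5)
print('edge x', W[262,300],W[270,300])
for nm,(u,v) in dict(mouse=(235,320),weight=(545,256),vr=(500,257),vb=(472,252),cruc=(515,242)).items(): print(nm,W[int(v/1.5),int(u/1.5)].round(3))
E
```

```text
top
blue px 321.0 140.0 n 452 zmax 0.068 lo [ 0.715 -0.273  0.049] hi [ 0.75  -0.048  0.073] rect 736 -160 224 29 89.6
blue px 209.0 234.0 n 190 zmax 0.0768 lo [0.391 0.155 0.015] hi [0.464 0.253 0.08 ] rect 429 204 58 89 12.2
blue px 379.0 241.0 n 213 zmax 0.077 lo [ 0.373 -0.384  0.015] hi [ 0.433 -0.292  0.081] rect 403 -338 58 88 3.2
brown px 411.0 234.0 n 115 zmax 0.0741 lo [ 0.39  -0.488  0.016] hi [ 0.449 -0.427  0.076] rect 420 -452 41 56 83.1
brown px 433.0 237.0 n 125 zmax 0.0749 lo [ 0.383 -0.523  0.016] hi [ 0.442 -0.476  0.077] rect 401 -510 32 63 44.1
yellow px 281.0 217.0 n 514 zmax 0.0071 lo [ 0.38  -0.038 -0.009] hi [ 0.598 -0.01   0.01 ] rect 489 -25 27 218 89.3
scene
blue px 254.0 162.0 n 150 zmax 0.0674 lo [ 0.706 -0.271  0.05 ] hi [ 0.75  -0.089  0.072] rect 736 -176 175 42 82.2
blue px 330.0 180.0 n 322 zmax 0.0715 lo [ 0.362 -0.389  0.015] hi [ 0.434 -0.284  0.076] rect 399 -335 64 103 3.2
blue px 237.0 230.0 n 451 zmax 0.0733 lo [0.383 0.154 0.015] hi [0.464 0.26  0.077] rect 424 211 64 103 11.0
blue px 165.0 231.0 n 85 zmax 0.04 lo [0.606 0.357 0.015] hi [0.668 0.42  0.044] rect 625 399 79 42 51.4
brown px 346.0 166.0 n 194 zmax 0.0715 lo [ 0.378 -0.534  0.016] hi [ 0.449 -0.424  0.08 ] rect 410 -473 88 66 81.3
yellow px 268.0 209.0 n 218 zmax 0.0052 lo [ 0.377 -0.044 -0.008] hi [ 0.597 -0.005  0.007] rect 487 -23 38 219 89.2
edge x [ 0.33635225 -0.08632347  0.00322867] [ 0.28916124 -0.12351203 -0.71892647]
mouse [0.503 0.391 0.028]
weight [ 0.635 -0.297  0.051]
vr [ 0.633 -0.198  0.051]
vb [ 0.646 -0.136  0.043]
cruc [ 0.675 -0.238  0.012]
```

View pics/crop0.png

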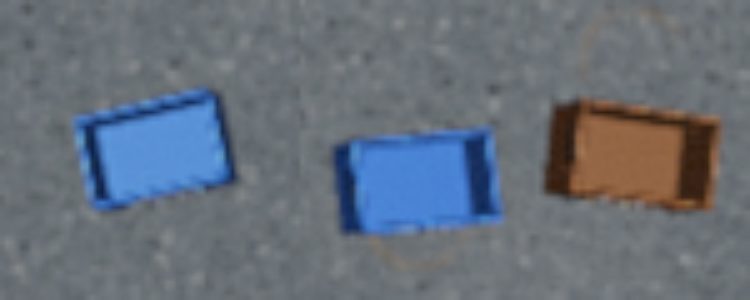

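The crop confirms both blue crates, with tops at about 0.073 m and a footprint of about 60 x 90 mm. Left crate: centre (0.428, 0.206), yaw +12°. Right crate: centre (0.402, -0.337), yaw +3°. The brown one is beside the right crate. I'll tip the right crate first.

```bash
cat >> h.py <<'E'
def to(x,y,z,yaw):
    o=get_obs(); A=R.from_euler("xyz",o["ee_rot"]); B=R.from_euler("xyz",[np.pi,0,np.radians(yaw)])
    print('t',round(o['t'],2),'shift',A.inv().apply(np.array([x,y,z])-o["tcp_pos"]).round(4),'turn',np.degrees((A.inv()*B).as_rotvec()).round(1))
E
python3 -c "
from h import *
to(0.337,-0.340,0.14,3)"
```

```text
t 0.15 shift [ 0.1674 -0.176   0.0863] turn [-0.1  0.  21.3]
```

Call:
{"op": "send_rows", "data": {
  "rows": [
    [1,0.03,-0.035,0.01,0,0,5],
    [1,0.065,-0.07,0.025,0,0,10],
    [1,0.1,-0.105,0.045,0,0,15],
    [1,0.135,-0.14,0.065,0,0,20],
    [1,0.167,-0.176,0.086,-0.1,0,21.3]
  ],
  "newtons": 20
}}

```text
t: 0.65
tcp_pos: [0.3344, -0.3485, 0.1446]
ee_rot: [3.139, -0.001, 0.049]
wrist_force: [1.7, 0.5, -0.7]
opening: 0.0566
grasp_force: 0.0
```

```bash
python3 -c "
from h import *
to(0.337,-0.340,0.062,3);o=get_obs();print(o['tcp_pos'],o['ee_rot'],o['wrist_force'],o['opening'],o['q'])"
```

```text
t 0.65 shift [ 0.003  -0.0086  0.0826] turn [ 0.1 -0.1 -0.2]
[ 0.33435493 -0.34852587  0.14459966] [ 3.13943931e+00 -9.86519160e-04  4.87532246e-02] [ 1.74327774  0.46116773 -0.74796888] 0.056646549674556484 [ 0.68176847  0.29930305  0.0161161   2.01661252 -0.00523434  0.82353456
 -0.82132791]
```

Call:
{"op": "send_rows", "data": {
  "rows": [
    [1,0,0,0.03,0,0,0],
    [1,0,0,0.06,0,0,0],
    [1,0,0,0.078,0,0,0],
    [1,0,0,0.078,0,0,0],
    [1,0.005,0,0.078,0,0,0]
  ]
}}

```text
t: 1.15
tcp_pos: [0.3382, -0.3502, 0.0673]
ee_rot: [3.14, 0.001, 0.051]
wrist_force: [-0.1, -0.8, -0.6]
opening: 0.0163
grasp_force: 0.0
```

Call:
{"op": "send_rows", "data": {
  "rows": [
    [1,0.01,0,0,0,0,0],
    [1,0.02,0,0,0,0,0],
    [1,0.03,0,0,0,0,0],
    [1,0.04,0,0,0,0,0],
    [1,0.05,0,-0.005,0,0,0]
  ]
}}

```text
t: 1.65
tcp_pos: [0.3895, -0.3473, 0.0721]
ee_rot: [3.14, 0.0, 0.052]
wrist_force: [-1.1, 0.2, 1.0]
opening: 0.0004
grasp_force: 0.5
```

```bash
python3 -c "
from h import *
im,W=cloud('scene'); save('s1.png',im[150:220,280:390],6)
o=get_obs();print(o['tcp_pos'],o['wrist_force'])
report(im,W,'blue',region=((.3,.6),(-.42,-.2)))"
```

```text
[ 0.39210225 -0.34737946  0.07319407] [ 2.96647157 -0.04024034  0.19116365]
blue px 325.0 180.0 n 265 zmax 0.0862 lo [ 0.372 -0.393  0.015] hi [ 0.463 -0.28   0.091] rect 406 -307 42 28 79.3
```

View pics/s1.png

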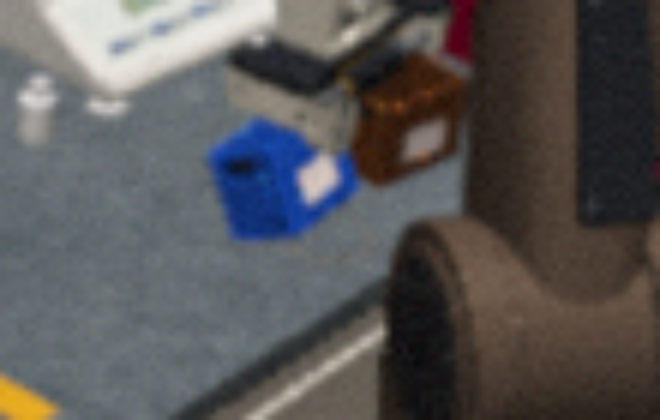

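The crop shows the blue crate tilted at about (290,185), with the finger on its front wall and the brown crate at (410,120) clear. The tipping is working, so I continue.

Call:
{"op": "send_rows", "data": {
  "rows": [
    [1,0.008,0,-0.003,0,0,0],
    [1,0.016,0,-0.006,0,0,0],
    [1,0.024,0,-0.01,0,0,0],
    [1,0.032,0,-0.014,0,0,0],
    [1,0.036,0,-0.018,0,0,0]
  ]
}}

```text
t: 2.2
tcp_pos: [0.4259, -0.3455, 0.0906]
ee_rot: [3.14, -0.001, 0.053]
wrist_force: [0.0, 0.1, 1.2]
opening: 0.0007
grasp_force: 0.0
```

Call:
{"op": "send_rows", "data": {
  "rows": [
    [1,0,0,-0.005,0,0,0],
    [1,0,0,-0.02,0,0,0],
    [1,-0.01,0,-0.05,0,0,0],
    [1,-0.02,0,-0.08,0,0,0],
    [1,-0.02,0,-0.1,0,0,0]
  ]
}}

```text
t: 2.7
tcp_pos: [0.4032, -0.3473, 0.1923]
ee_rot: [3.139, -0.001, 0.05]
wrist_force: [-0.3, -0.1, 0.7]
opening: 0.0006
grasp_force: 0.0
```

```bash
python3 -c "
from h import *
for n in ('scene','top'):
    im,W=cloud(n)
    report(im,W,'blue',region=((.3,.7),(-.42,-.2)))
    report(im,W,'brown',region=((.3,.7),(-.6,-.2)))
to(0.355,0.190,0.19,12);o=get_obs();print(o['tcp_pos'],o['q'])"
```

```text
blue px 316.0 176.0 n 250 zmax 0.0635 lo [ 0.426 -0.384  0.016] hi [ 0.504 -0.273  0.067] rect 465 -329 76 100 1.6
brown px 345.0 168.0 n 234 zmax 0.072 lo [ 0.377 -0.533  0.015] hi [ 0.448 -0.42   0.076] rect 409 -470 93 62 72.6
blue px 373.0 217.0 n 374 zmax 0.0662 lo [ 0.432 -0.376  0.015] hi [ 0.508 -0.286  0.071] rect 471 -333 68 88 5.5
t 2.8 shift [-2.300e-02 -5.397e-01  5.000e-04] turn [ 0.3 -0.2 -9.1]
[ 0.40536746 -0.34779787  0.19333385] [ 0.58922851  0.31617913  0.024281    1.84613963 -0.00755112  0.97282421
 -0.90339245]
```

The right crate is lying on its back (height about 0.062 m) and the brown crate hasn't moved. Next is the left crate.

Call:
{"op": "send_rows", "data": {
  "rows": [
    [1,0,-0.04,0,0,0,0],
    [1,0,-0.085,0,0,0,0],
    [1,0,-0.13,0,0,0,0],
    [1,0,-0.175,0,0,0,-2],
    [1,0,-0.22,0,0,0,-4]
  ]
}}

```text
t: 3.3
tcp_pos: [0.3923, -0.1251, 0.1892]
ee_rot: [3.14, 0.0, 0.123]
wrist_force: [2.1, 0.6, 0.8]
opening: 0.0007
grasp_force: 0.0
```

Call:
{"op": "send_rows", "data": {
  "rows": [
    [1,0,-0.045,0,0,0,0],
    [1,0,-0.09,0,0,0,-1],
    [1,0,-0.135,0,0,0,-2],
    [1,0,-0.18,0,0,0,-3],
    [1,0,-0.22,0,0,0,-5]
  ]
}}

```text
t: 3.8
tcp_pos: [0.3654, 0.0933, 0.189]
ee_rot: [3.14, 0.0, 0.21]
wrist_force: [1.4, -0.2, 1.2]
opening: 0.0005
grasp_force: 0.0
```

```bash
python3 -c "
from h import *
to(0.360,0.191,0.14,12);o=get_obs();print(o['tcp_pos'],o['ee_rot'])"
```

```text
t 3.8 shift [ 0.0151 -0.0967  0.0489] turn [0.1 0.  0.1]
[0.36542842 0.09334901 0.18903414] [3.13979460e+00 2.61439999e-04 2.10381226e-01]
```

Call:
{"op": "send_rows", "data": {
  "rows": [
    [1,0.005,-0.04,0.01,0,0,0],
    [1,0.015,-0.075,0.025,0,0,0],
    [1,0.015,-0.09,0.049,0,0,0],
    [1,0.015,-0.09,0.049,0,0,0],
    [1,0.015,-0.09,0.049,0,0,0]
  ]
}}

```text
t: 4.3
tcp_pos: [0.3618, 0.1819, 0.1397]
ee_rot: [3.139, 0.002, 0.21]
wrist_force: [0.7, -1.4, 0.4]
opening: 0.0007
grasp_force: 0.0
```

```bash
python3 -c "
from h import *
to(0.362,0.192,0.062,12);o=get_obs();print(o['tcp_pos'],o['ee_rot'])"
```

```text
t 4.3 shift [ 0.0025 -0.0101  0.0777] turn [0.1 0.1 0. ]
[0.36175032 0.18185577 0.13971027] [3.13902009e+00 2.38965182e-03 2.09862183e-01]
```

Call:
{"op": "send_rows", "data": {
  "rows": [
    [1,0,-0.008,0.03,0,0,0],
    [1,0,-0.01,0.06,0,0,0],
    [1,0,-0.01,0.078,0,0,0],
    [1,0,-0.01,0.078,0,0,0],
    [1,0.005,-0.01,0.078,0,0,0]
  ]
}}

```text
t: 4.8
tcp_pos: [0.3656, 0.1923, 0.063]
ee_rot: [3.139, 0.0, 0.208]
wrist_force: [-0.5, -0.5, -0.4]
opening: 0.0005
grasp_force: 0.0
```

Call:
{"op": "send_rows", "data": {
  "rows": [
    [1,0.01,0,0,0,0,0],
    [1,0.02,0,0,0,0,0],
    [1,0.03,0,0,0,0,0],
    [1,0.04,0,-0.002,0,0,0],
    [1,0.05,0,-0.006,0,0,0]
  ]
}}

```text
t: 5.3
tcp_pos: [0.415, 0.2038, 0.0683]
ee_rot: [3.14, 0.001, 0.209]
wrist_force: [-2.0, -0.2, 1.4]
opening: 0.0005
grasp_force: 1.2
```

```bash
python3 -c "
from h import *
im,W=cloud('scene')
o=get_obs();print(o['tcp_pos'],o['wrist_force'])
report(im,W,'blue',region=((.3,.6),(.1,.3)))"
```

```text
[0.41713001 0.20453045 0.06913385] [2.16708545 0.65284956 1.3918102 ]
blue px 228.0 232.0 n 246 zmax 0.075 lo [0.409 0.189 0.015] hi [0.483 0.264 0.081] rect 444 247 62 36 20.8
```

Call:
{"op": "send_rows", "data": {
  "rows": [
    [1,0.008,0,-0.004,0,0,0],
    [1,0.016,0,-0.008,0,0,0],
    [1,0.024,0,-0.013,0,0,0],
    [1,0.032,0,-0.018,0,0,0],
    [1,0.036,0,-0.022,0,0,0]
  ]
}}

```text
t: 5.85
tcp_pos: [0.4507, 0.2115, 0.0908]
ee_rot: [3.14, -0.001, 0.209]
wrist_force: [-0.9, -0.2, 0.1]
opening: 0.0002
grasp_force: 0.1
```

Call:
{"op": "send_rows", "data": {
  "rows": [
    [1,0.002,0,-0.005,0,0,0],
    [1,0,0,-0.02,0,0,0],
    [1,-0.03,0,-0.05,0,0,0],
    [1,-0.07,0,-0.08,0,0,0],
    [1,-0.08,0,-0.11,0,0,0]
  ]
}}

```text
t: 6.35
tcp_pos: [0.367, 0.1937, 0.2007]
ee_rot: [3.138, 0.003, 0.211]
wrist_force: [1.4, -0.2, 0.5]
opening: 0.0004
grasp_force: 0.0
```

```bash
python3 -c "
from h import *
for n in ('scene','top'):
    im,W=cloud(n); report(im,W,'blue',region=((.3,.6),(-.42,.33))); save(n+'2.png',im)"
```

```text
blue px 316.0 176.0 n 249 zmax 0.0644 lo [ 0.426 -0.385  0.015] hi [ 0.501 -0.277  0.068] rect 465 -329 72 99 1.6
blue px 232.0 228.0 n 445 zmax 0.0724 lo [0.404 0.16  0.015] hi [0.487 0.264 0.077] rect 445 214 63 98 11.2
blue px 375.0 219.0 n 494 zmax 0.067 lo [ 0.432 -0.379  0.016] hi [ 0.508 -0.287  0.07 ] rect 470 -333 70 87 4.8
blue px 210.0 224.0 n 133 zmax 0.0761 lo [0.423 0.16  0.016] hi [0.484 0.256 0.079] rect 450 207 58 89 12.3
```

View pics/scene2.png

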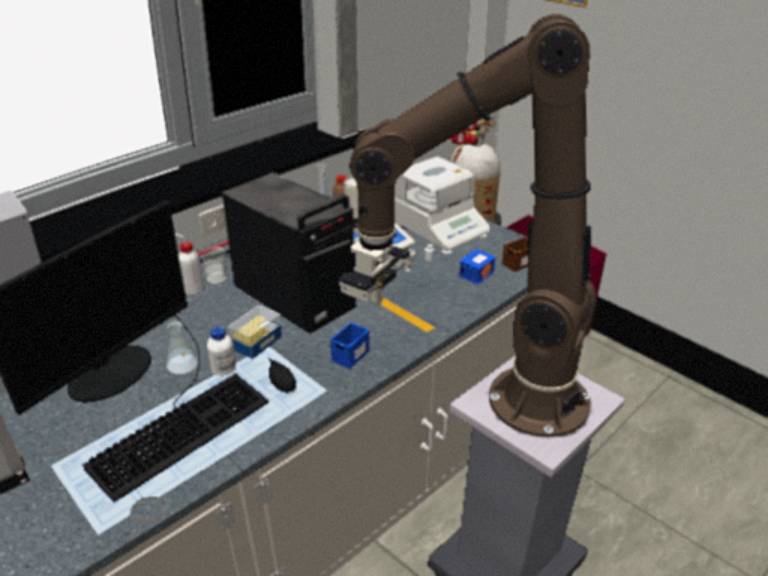

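The orange stamp shows on the right crate at (487,270), so that is the stamped one. The left crate at (350,345) slid about 22 mm and is still upright. I'll push it again, higher up.

```bash
python3 -c "
from h import *
to(0.386,0.194,0.066,12)"
```

```text
t 6.45 shift [0.0134 0.0047 0.1378] turn [ 0.1 -0.3  0.1]
```

Call:
{"op": "send_rows", "data": {
  "rows": [
    [1,0,0,0.035,0,0,0],
    [1,0.005,0.003,0.075,0,0,0],
    [1,0.01,0.003,0.11,0,0,0],
    [1,0.013,0.003,0.137,0,0,0],
    [1,0.013,0.003,0.137,0,0,0]
  ]
}}

```text
t: 6.95
tcp_pos: [0.3829, 0.1932, 0.0602]
ee_rot: [3.138, 0.006, 0.209]
wrist_force: [-0.2, 0.7, 0.6]
opening: 0.0006
grasp_force: 0.0
```

Call:
{"op": "send_rows", "data": {
  "rows": [
    [1,0.01,0,0,0,0,0],
    [1,0.02,0,0,0,0,0],
    [1,0.03,0,-0.001,0,0,0],
    [1,0.038,0,-0.004,0,0,0],
    [1,0.046,0,-0.007,0,0,0]
  ]
}}

```text
t: 7.45
tcp_pos: [0.4305, 0.2041, 0.0711]
ee_rot: [3.14, -0.001, 0.209]
wrist_force: [-1.7, 0.1, 0.6]
opening: 0.0001
grasp_force: 0.9
```

```bash
python3 -c "
from h import *
for n in ('scene','top'):
    im,W=cloud(n); report(im,W,'blue',region=((.3,.6),(.1,.33)))
save('s3.png',im[190:260,170:260],6)"
```

```text
blue px 225.0 231.0 n 266 zmax 0.0767 lo [0.417 0.197 0.015] hi [0.497 0.267 0.083] rect 457 246 64 45 26.8
blue px 215.0 213.0 n 74 zmax 0.0781 lo [0.484 0.169 0.017] hi [0.51  0.215 0.08 ] rect 502 188 48 21 64.7
```

View pics/s3.png

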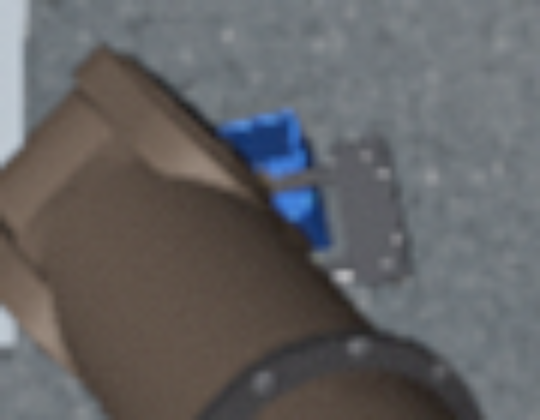

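The crop shows the crate tilting at about (270,150), partly hidden by the arm. I'll continue at constant height, because rising let the finger slip over the rim last time.

Call:
{"op": "send_rows", "data": {
  "rows": [
    [1,0.006,0,0.002,0,0,0],
    [1,0.012,0,0.002,0,0,0],
    [1,0.018,0,0.002,0,0,0],
    [1,0.024,0,0.002,0,0,0],
    [1,0.03,0,0,0,0,0]
  ]
}}

```text
t: 8.05
tcp_pos: [0.4595, 0.2105, 0.0707]
ee_rot: [3.14, -0.0, 0.209]
wrist_force: [-2.5, -0.8, 9.1]
opening: 0.0008
grasp_force: 3.8
```

```bash
python3 -c "
from h import *
im,W=cloud('scene'); report(im,W,'blue',region=((.3,.6),(.1,.33)))
save('s4.png',im[190:260,190:270],6)"
```

```text
blue px 222.0 228.0 n 294 zmax 0.0845 lo [0.432 0.166 0.016] hi [0.527 0.271 0.093] rect 472 260 24 20 37.6
```

View pics/s4.png

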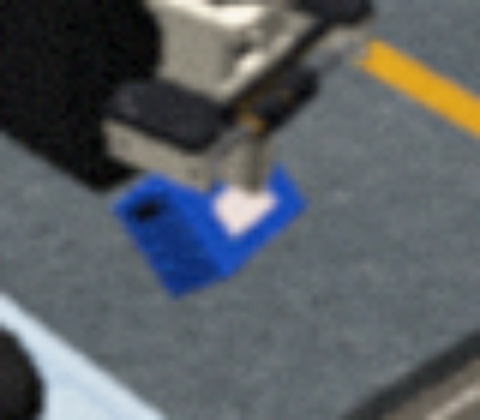

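The crate is tilted about 35° at crop (200,240), with the finger on the label at (245,200). I keep going.

Call:
{"op": "send_rows", "data": {
  "rows": [
    [1,0.006,0,-0.002,0,0,0],
    [1,0.012,0,-0.004,0,0,0],
    [1,0.018,0,-0.007,0,0,0],
    [1,0.024,0,-0.01,0,0,0],
    [1,0.03,0,-0.014,0,0,0]
  ]
}}

```text
t: 8.6
tcp_pos: [0.4888, 0.2164, 0.0843]
ee_rot: [3.14, 0.0, 0.209]
wrist_force: [-0.2, 0.2, 0.1]
opening: 0.0004
grasp_force: 0.0
```

```bash
python3 -c "
from h import *
im,W=cloud('scene'); report(im,W,'blue',region=((.3,.6),(.1,.33)))
o=get_obs();print(o['tcp_pos'],o['wrist_force'])"
```

```text
blue px 216.0 225.0 n 378 zmax 0.063 lo [0.472 0.174 0.015] hi [0.595 0.28  0.067] rect 521 232 76 92 14.1
[0.49013476 0.21685276 0.08508937] [2.09428876 0.306664   1.79780732]
```

Both crates are down. I'll retract up and travel to the outer side of the stamped crate, turning the tool so its x axis points along +y.

Call:
{"op": "send_rows", "data": {
  "rows": [
    [1,-0.005,0,-0.02,0,0,0],
    [1,-0.01,0,-0.05,0,0,0],
    [1,-0.015,0.03,-0.08,0,0,-5],
    [1,-0.015,0.075,-0.1,0,0,-12],
    [1,-0.015,0.12,-0.1,0,0,-20]
  ]
}}

```text
t: 9.15
tcp_pos: [0.5001, 0.0965, 0.1876]
ee_rot: [3.138, -0.005, 0.563]
wrist_force: [0.6, 0.9, -0.5]
opening: 0.0007
grasp_force: 0.0
```

```bash
python3 -c "
from h import *
import cell; print([k for k in dir(cell) if 'grip' in k.lower()])
for n in ('top','scene'):
    im,W=cloud(n); report(im,W,'blue',region=((.3,.6),(-.42,.33)))
    report(im,W,'brown',region=((.3,.6),(-.6,-.4)))
to(0.47,-0.15,0.19,70)"
```

```text
['grip_point_offset']
blue px 196.0 206.0 n 207 zmax 0.0665 lo [0.482 0.222 0.015] hi [0.557 0.273 0.07 ] rect 521 244 69 49 14.0
blue px 375.0 219.0 n 497 zmax 0.0657 lo [ 0.432 -0.379  0.016] hi [ 0.508 -0.287  0.07 ] rect 470 -333 70 88 4.7
brown px 423.0 236.0 n 232 zmax 0.075 lo [ 0.383 -0.524  0.015] hi [ 0.449 -0.428  0.081] rect 415 -475 91 53 80.7
blue px 316.0 176.0 n 248 zmax 0.0641 lo [ 0.423 -0.385  0.016] hi [ 0.508 -0.276  0.067] rect 467 -328 76 98 2.6
blue px 216.0 223.0 n 436 zmax 0.0642 lo [0.473 0.144 0.015] hi [0.592 0.281 0.068] rect 521 227 73 95 16.0
brown px 343.0 168.0 n 180 zmax 0.0709 lo [ 0.383 -0.531  0.015] hi [ 0.447 -0.419  0.076] rect 414 -471 93 58 87.2
t 9.25 shift [-0.1512  0.1875 -0.004 ] turn [  0.3   0.2 -38.3]
```

Call:
{"op": "send_rows", "data": {
  "rows": [
    [1,-0.03,0.035,0,0,0,-8],
    [1,-0.06,0.07,0,0,0,-16],
    [1,-0.09,0.105,0,0,0,-24],
    [1,-0.12,0.145,0,0,0,-32],
    [1,-0.151,0.187,0,0,0,-38]
  ]
}}

```text
t: 9.75
tcp_pos: [0.47, -0.1271, 0.1849]
ee_rot: [3.14, 0.001, 1.221]
wrist_force: [1.6, -0.0, 0.3]
opening: 0.0006
grasp_force: 0.0
```

```bash
python3 -c "
from h import *
print(grip_point_offset);to(0.4745,-0.404,0.19,94.5)"
```

```text
0.0188
t 9.75 shift [-0.2586  0.0993 -0.0046] turn [  0.1   0.1 -24.6]
```

Call:
{"op": "send_rows", "data": {
  "rows": [
    [1,-0.045,0.018,0,0,0,-5],
    [1,-0.09,0.036,0,0,0,-10],
    [1,-0.135,0.054,0,0,0,-15],
    [1,-0.18,0.072,0,0,0,-20],
    [1,-0.22,0.088,0,0,0,-24.6]
  ]
}}

```text
t: 10.25
tcp_pos: [0.4757, -0.3655, 0.185]
ee_rot: [3.142, 0.002, 1.646]
wrist_force: [0.2, -0.2, -0.0]
opening: 0.0007
grasp_force: 0.0
```

```bash
python3 -c "
from h import *
to(0.4745,-0.404,0.14,94.5)"
```

```text
t 10.25 shift [-0.0382 -0.0041  0.0451] turn [ 0.   0.1 -0.2]
```

Call:
{"op": "send_rows", "data": {
  "rows": [
    [1,-0.015,-0.002,0.01,0,0,0],
    [1,-0.03,-0.004,0.03,0,0,0],
    [1,-0.03,-0.004,0.045,0,0,0],
    [1,-0.03,-0.004,0.045,0,0,0],
    [1,-0.03,-0.004,0.045,0,0,0]
  ]
}}

```text
t: 10.75
tcp_pos: [0.4749, -0.3915, 0.1402]
ee_rot: [3.142, 0.0, 1.646]
wrist_force: [1.7, 0.5, 0.2]
opening: 0.0004
grasp_force: 0.0
```

```bash
python3 -c "
from h import *
to(0.4745,-0.404,0.038,94.5); print(get_obs()['tcp_pos'])"
```

```text
t 10.75 shift [-0.0124 -0.0013  0.1022] turn [ 0.   0.  -0.2]
[ 0.47486247 -0.39147322  0.1402205 ]
```

Call:
{"op": "send_rows", "data": {
  "rows": [
    [1,-0.012,0,0,0,0,0],
    [1,-0.012,0,0.03,0,0,0],
    [1,-0.012,0,0.06,0,0,0],
    [1,-0.012,0,0.09,0,0,0],
    [1,-0.012,0,0.102,0,0,0]
  ]
}}

```text
t: 11.25
tcp_pos: [0.4745, -0.4054, 0.0365]
ee_rot: [-3.14, 0.001, 1.644]
wrist_force: [-0.6, 0.3, -0.5]
opening: 0.0007
grasp_force: 0.0
```

Call:
{"op": "send_rows", "data": {
  "rows": [
    [1,0.005,0,0,0,0,0],
    [1,0.015,0,0,0,0,0],
    [1,0.03,0,0,0,0,0],
    [1,0.045,0,0,0,0,0],
    [1,0.06,0,0,0,0,0]
  ]
}}

```text
t: 11.75
tcp_pos: [0.4715, -0.3446, 0.0394]
ee_rot: [3.14, 0.003, 1.645]
wrist_force: [-0.2, -2.0, 1.8]
opening: 0.0006
grasp_force: 1.1
```

Call:
{"op": "send_rows", "data": {
  "rows": [
    [1,0.015,0,0,0,0,0],
    [1,0.03,0,0,0,0,0],
    [1,0.045,0,0,0,0,0],
    [1,0.06,0,0,0,0,0],
    [1,0.075,0,0,0,0,0]
  ]
}}

```text
t: 12.25
tcp_pos: [0.4652, -0.2697, 0.038]
ee_rot: [3.141, 0.002, 1.644]
wrist_force: [0.0, -1.7, 1.9]
opening: 0.0005
grasp_force: 1.1
```

```bash
python3 -c "
from h import *
o=get_obs();print(o['tcp_pos'],o['ee_rot'],o['wrist_force'])
for n in ('top','scene'):
    im,W=cloud(n); report(im,W,'blue',region=((.3,.6),(-.42,.33)))
    report(im,W,'brown',region=((.3,.6),(-.6,-.4)))"
```

```text
[ 0.46518576 -0.26969704  0.03798146] [3.14142464e+00 1.71710369e-03 1.64410944e+00] [ 0.00273606 -1.71054724  1.9089424 ]
blue px 205.0 205.0 n 448 zmax 0.0666 lo [0.482 0.174 0.015] hi [0.567 0.273 0.07 ] rect 525 225 70 89 12.9
blue px 336.0 223.0 n 377 zmax 0.0663 lo [ 0.423 -0.249  0.016] hi [ 0.497 -0.169  0.112] rect 461 -208 70 76 4.2
brown px 430.0 235.0 n 155 zmax 0.0748 lo [ 0.383 -0.523  0.016] hi [ 0.449 -0.436  0.079] rect 417 -476 90 53 77.9
blue px 300.0 187.0 n 268 zmax 0.0632 lo [ 0.416 -0.257  0.015] hi [ 0.498 -0.157  0.068] rect 458 -208 75 99 3.1
blue px 216.0 223.0 n 433 zmax 0.0636 lo [0.472 0.147 0.015] hi [0.595 0.279 0.068] rect 522 228 74 94 14.1
brown px 345.0 168.0 n 235 zmax 0.0714 lo [ 0.375 -0.534  0.016] hi [ 0.45  -0.424  0.076] rect 412 -476 95 66 84.6
```

Call:
{"op": "send_rows", "data": {
  "rows": [
    [1,0.015,0,0,0,0,0],
    [1,0.03,0,0,0,0,0],
    [1,0.045,0,0,0,0,0],
    [1,0.06,0,0,0,0,0],
    [1,0.075,0,0,0,0,0]
  ]
}}

```text
t: 12.85
tcp_pos: [0.4596, -0.1946, 0.0378]
ee_rot: [3.142, 0.002, 1.644]
wrist_force: [-0.2, -0.9, -1.2]
opening: 0.0006
grasp_force: 0.5
```

Call:
{"op": "send_rows", "data": {
  "rows": [
    [1,0.015,0,0,0,0,0],
    [1,0.03,0,0,0,0,0],
    [1,0.045,0,0,0,0,0],
    [1,0.06,0,0,0,0,0],
    [1,0.07,0,0,0,0,0]
  ]
}}

```text
t: 13.35
tcp_pos: [0.4544, -0.1245, 0.0378]
ee_rot: [3.142, 0.001, 1.645]
wrist_force: [0.9, -3.1, 0.0]
opening: 0.0008
grasp_force: 0.8
```

```bash
python3 -c "
from h import *
o=get_obs();print(o['tcp_pos'],o['ee_rot'],o['wrist_force'])
for n in ('top','scene'):
    im,W=cloud(n); report(im,W,'blue',region=((.3,.6),(-.42,.1)))
z=np.load('top0.npz')
m=seg(z['im'],z['W'],'yellow',-.01,.01)[0];P=z['W'][m]
for x in (.42,.44,.46,.48): q=P[abs(P[:,0]-x)<.01];print(x,(q[:,1].min()+q[:,1].max())/2,q[:,1].mean())
"
```

```text
[ 0.45442909 -0.12450115  0.0377906 ] [3.14150753e+00 1.42680643e-03 1.64548569e+00] [ 0.91192791 -3.10794203  0.01232976]
blue px 291.0 226.0 n 302 zmax 0.0664 lo [ 0.414 -0.094  0.045] hi [ 0.485 -0.024  0.113] rect 450 -60 70 67 2.7
blue px 280.0 201.0 n 300 zmax 0.064 lo [ 0.405 -0.113  0.015] hi [ 0.488 -0.013  0.067] rect 447 -64 75 97 6.1
0.42 -0.02266447828263861 -0.022768773172604437
0.44 -0.02286641847052414 -0.022889591742578718
0.46 -0.023124091501255675 -0.02356236803411667
0.48 -0.02340277480058283 -0.022928387514307057
```

Call:
{"op": "send_rows", "data": {
  "rows": [
    [1,0.012,0,0,0,0,0],
    [1,0.024,0,0,0,0,0],
    [1,0.034,0,0,0,0,0],
    [1,0.04,0,0,0,0,0],
    [1,0.044,0,0,0,0,0]
  ]
}}

```text
t: 13.95
tcp_pos: [0.4515, -0.0817, 0.0377]
ee_rot: [3.141, 0.002, 1.645]
wrist_force: [0.9, -1.5, 0.3]
opening: 0.0005
grasp_force: 0.8
```

Call:
{"op": "send_rows", "data": {
  "rows": [
    [1,0,0,0,0,0,0],
    [1,-0.02,0,0,0,0,0],
    [1,-0.05,0,0,0,0,0],
    [1,-0.09,0,-0.03,0,0,0],
    [1,-0.13,0,-0.07,0,0,0]
  ]
}}

```text
t: 14.45
tcp_pos: [0.4594, -0.2088, 0.103]
ee_rot: [-3.139, -0.0, 1.644]
wrist_force: [1.0, -0.3, -0.3]
opening: 0.0006
grasp_force: 0.0
```

Call:
{"op": "send_rows", "data": {
  "rows": [
    [1,-0.03,0,-0.03,0,0,0],
    [1,-0.06,0,-0.06,0,0,0],
    [1,-0.09,0,-0.08,0,0,0],
    [1,-0.12,0,-0.08,0,0,0],
    [1,-0.12,0,-0.08,0,0,0]
  ]
}}

```text
t: 14.95
tcp_pos: [0.4685, -0.3324, 0.1837]
ee_rot: [3.141, 0.004, 1.638]
wrist_force: [-0.4, 0.6, -0.9]
opening: 0.0006
grasp_force: 0.0
```

```bash
python3 -c "
from h import *
o=get_obs();print(o['tcp_pos'],o['ee_rot'],o['wrist_force'])
for n in ('top','scene'):
    im,W=cloud(n); report(im,W,'blue',region=((.3,.6),(-.42,.33))); save(n+'5.png',im)
"
```

```text
[ 0.46851853 -0.33239047  0.18371971] [3.14086104 0.00436949 1.63753899] [-0.40308035  0.63091177 -0.90168983]
blue px 205.0 205.0 n 447 zmax 0.0661 lo [0.482 0.174 0.016] hi [0.567 0.273 0.075] rect 525 224 70 90 12.4
blue px 282.0 227.0 n 425 zmax 0.0668 lo [ 0.41  -0.07   0.019] hi [0.485 0.018 0.071] rect 448 -27 69 88 4.2
blue px 274.0 205.0 n 309 zmax 0.0639 lo [ 0.402 -0.073  0.015] hi [0.484 0.028 0.068] rect 444 -23 77 99 4.5
blue px 216.0 223.0 n 430 zmax 0.0636 lo [0.474 0.147 0.015] hi [0.597 0.28  0.066] rect 521 228 73 95 13.7
```

View pics/top5.png

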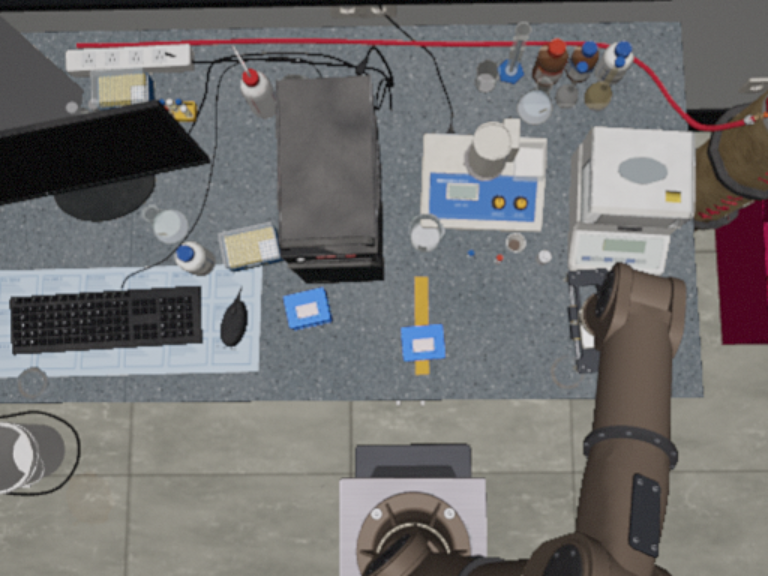

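The stamped crate is lying on its back at (424,343), centred on the line: crate y ≈ -0.025, line y ≈ -0.023. The plain crate lies at (307,309), the bystanders are in place and the arm is clear.

```bash
python3 -c "
from cell import *
print(finish_job())"
```

```text
the job is handed in; nothing more can be done
None
```

Both crates are tipped onto their backs. The stamped one (originally on the right) now lies with the dispatch line under its middle, to within about 2 mm. The plain one slid back while being tipped and lies where it fell, and the job is handed in.

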